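Gauge a marble fragment with radius leaves, photograph it and file the leaves

ROBOT

A 6-joint arm with a two-finger parallel gripper is mounted at the origin on the work surface. World frame = base frame: x ahead of the robot, y to its left, z up, the work surface at z = 0. Lengths are in mm, angles in degrees, forces in N, time in s.
With the tool pointing down it reaches from about 250 to 800 mm from the base axis. Payload 3.9 kg.
Tool frame: the origin (TCP) lies between the finger pads; the fingertips stand 17 mm ahead of it and the grasp point (between the pads) lies 2 mm behind it; z points along the fingers, y is the line along which they close (so a half turn about z gives the same grasp; the last joint's range is limited). The gripper opens to 85 mm and grips with 20 to 120 N. Pads are 22 mm wide; open, the fingers measure 114 mm over their backs; the gripper's body (76 mm by 85 mm) begins 54 mm behind the grasp point. The pads swing forward as they close: fully open they stand 13 mm farther back than shut.
Start: joints at [69.729, 14.897, -7.913, 67.191, 0, 90], TCP at [181.889, 492.475, 248.304] pointing down, gripper open.
Joint ranges: [-159.42, 159.42], [-47.68, 98.78], [-73.54, 78.23], [-108.79, 121.32], [-90, 84.71], [-180, 180]. Speed limits (degrees/s): [147.25, 147.25, 180, 180, 180, 180].

INTERFACE

Orientations are given as a 3x3 rotation matrix whose columns are the frame's x, y, z axes.
In Python, from bench import manip gives the robot as it stands. Calls block until the motion is done:
- manip.reach(position, orientation): joint-space move of the TCP to a pose.
- manip.servo_line(position, frame=None, v=150): straight line of the TCP; frame=None keeps the orientation; v is the mean speed in mm/s.
- manip.move_j(angles): joint-space move.
- manip.gripper_to(opening, grip_force=None): finger opening in mm; grip_force is the grip in N (None keeps the last); returns when the fingers have stopped.
- manip.dwell(seconds).
- manip.ik(position, orientation): joint angles nearest the present ones, or None.
- manip.state(): the state.
- manip.snapshot(name): name is "scene" or "top" or "wrist"; returns a dict with "frame" (384x512x3 uint8, blue, green, red), "z_map" (384x512 float32, mm along the optical axis (not along the pixel's ray), 0 where there is no reading), "fx", "fy", "cx", "cy" (pixels), "world_to_cam" (4x4, takes a point from world to camera coordinates). Camera axes: x right, y up, looking along -z (the intrinsics and any distortion apply to the point x, -y, -z); pixel columns grow to the right and rows downward; lengths in mm; the calibration is good to about 2 mm. A picture is of the moment at which its call begins.
A pose or a line that the arm cannot do raises manip.PlanningError and nothing moves.
- manip.sign_off(): hands the job in; it is judged then, once.
The state is a dict: "t": time; "joints": joint angles; "joint_vel": joint speeds; "joint_efforts": joint torques, N m; "tcp_pos": TCP position; "eef_rot": TCP orientation; "force": force on the tool from outside, world axes, zero at the start; "moment": the same for the moment, N m; "width": finger opening in mm; "grip_force": force on a finger pad.
Only numpy, scipy, OpenCV 4.12 (cv2) and the standard library are available. Lean on these libraries where they do the work, as an engineer would, in place of code of your own. Each camera call takes 0.05 s, during which the arm holds its last target. There are 200 camera calls.

TASK

Fit every brass radius leaf that is on the bench to the corner of the marble fragment whose curve it matches - hollow leaves over the outer corners, rounded leaves into the inner corners - lying flat, flush along both faces so that it cannot rock, and let go of it. With all of them in place together press the camera release button fully down to record them, then file the leaves in the divided crate, one to a cell, flat on the floor with their posts upright. Leave the other things on the bench where they are.

Things in the scene. Friction and masses are not known exactly. Their poses are not given: they have to be found in the camera images.
- hollow_broad: Concave leaf: brass L-plate, radius 28 in its inner angle. 12 thick, x +20 to -48, y -20 to +48, outline middle (-14,+14), straight flanks of its cut-out quarter would meet at (-12,+12), over edge_hollow_broad when home, yaw then as the fragment's. Square black post 14 x 14 along x, y, top at z 64. Origin: underside, below post; mm. 0.15 kg. May be absent.
- hollow_tight: Concave leaf: brass L-plate, radius 12 in its inner angle. 12 thick, x +20 to -48, y +20 to -48, outline middle (-14,-14), straight flanks of its cut-out quarter would meet at (-12,-12), over edge_hollow_tight when home, yaw then as the fragment's. Square black post 14 x 14 along x, y, top at z 64. Origin: underside, below post; mm. 0.15 kg. May be absent.
- round_broad: Convex leaf: brass square plate, corner farthest from post rounded to radius 28. 12 thick, x -20 to +36, y +20 to -36, outline middle (+8,-8), straight flanks of its rounded corner would meet at (+36,-36), over edge_round_broad when home, yaw then as the fragment's. Square black post 14 x 14 along x, y, top at z 64. Origin: underside, below post; mm. 0.15 kg. May be absent.
- round_tight: Convex leaf: brass square plate, corner farthest from post rounded to radius 12. 12 thick, x -20 to +36, y -20 to +36, outline middle (+8,+8), straight flanks of its rounded corner would meet at (+36,+36), over edge_round_tight when home, yaw then as the fragment's. Square black post 14 x 14 along x, y, top at z 64. Origin: underside, below post; mm. 0.15 kg. May be absent.
- fragment: Marble T in plan, fixed, 25 high (31 with relief). Bar x 0 to 70, y -85 to 85, stem x -70 to 0, y -30 to 30 mm. Origin at bench level where stem meets bar; x from stem to bar, away from the robot, z up. Outer corners: far left (70,85) radius 12, far right (70,-85) radius 28; inner corners: left of stem (0,30) fillet radius 28, right (0,-30) radius 12.
- edge_hollow_broad (a point): At bench level: the point where the straight faces would meet at the right far outer corner of the fragment, rounded to 28 mm radius. hollow_broad belongs there, its flanks lying flat along both faces.
- edge_hollow_tight (a point): At bench level: the point where the straight faces would meet at the left far outer corner of the fragment, rounded to 12 mm radius. hollow_tight belongs there, its flanks lying flat along both faces.
- edge_round_broad (a point): At bench level: the point where the straight faces would meet at the inner corner on the left of the stem, a fillet of 28 mm radius. round_broad belongs there, its flanks lying flat along both faces.
- edge_round_tight (a point): At bench level: the point where the straight faces would meet at the inner corner on the right of the stem, a fillet of 12 mm radius. round_tight belongs there, its flanks lying flat along both faces.
- crate: White divided crate, fixed, 183 x 183 mm outside, 26 mm high, walls and dividers 5 mm, floor 5 mm thick, 2 x 2 cells of 84 mm square, open above. Origin under its centre; walls along its x and y.
- cell0 (a point): Centre of the floor of one cell of the crate, on the floor's upper face; axes as the crate's.
- cell1 (a point): Centre of the floor of one cell of the crate, on the floor's upper face; axes as the crate's.
- cell2 (a point): Centre of the floor of one cell of the crate, on the floor's upper face; axes as the crate's.
- cell3 (a point): Centre of the floor of one cell of the crate, on the floor's upper face; axes as the crate's.
- shutter (a joint): Travel of the round black camera release button (32 mm across, in a grey housing): 0 up, 0.006 m fully down; springs back. About 4 N pushes it fully down; it counts as pressed past 4 mm.
- shutter_top (a point): Centre of the button's upper face.
- reagent: Bystander: glass bottle with blue cap, 56 mm across, 82 mm high. Origin centre of underside.
- jar: Bystander: amber jar, 44 mm across, 50 mm high. Origin centre of underside.
- slide_box: Bystander: white slide box 60 x 85 x 38 mm. Origin centre of underside.
- slides: Bystander: stack of glass slides 26 x 76 x 12 mm. Origin centre of underside.
- brush: Bystander: small brush lying on the bench near the robot, under 40 mm high.
- dish: Bystander: low white ceramic block, 60 mm across, 12 mm high. Origin centre of underside.
- eraser: Bystander: black rubber eraser 50 x 22 x 14 mm. Origin centre of underside.
Things that resemble listed ones, but are neither listed nor needed, are in the scene too. What is meant by the part that bears shutter is not turquoise, and is the smaller of those in its own colour. What is shaped like the hollow_tight but green or turquoise is not meant.

How it is judged:
By the outcome, as a careful person would: the job done as asked, in the order asked, and still so for the second after the job is handed in, with the robot touching nothing.
Of hollow_broad, hollow_tight, round_broad, round_tight only 3 to 4 are there at a start; the rules pass over those that are not, and their reading is None.
At some moment in a run one of hollow_broad, hollow_tight, round_broad, round_tight may be knocked a few centimetres aside while the robot is not near it.
It also fails if it takes over 210 s, if anything falls off the work surface, if the arm or the gripper's body presses on something with over 40 N, if the wrist force passes 120 N, or if a joint passes its speed limit or range.

## Working session

There is one attempt and no reset: what is moved stays moved. The work goes in short steps, each a Python script; the robot and the scene stay as the last script left them, time stands still between calls to the robot, and variables do not carry over. Pictures are saved under pics/ and viewed, at most 14 in all, crops included, and the job is handed in when it is done.

```bash
ls; mkdir -p pics; python3 - <<'E'
from bench import manip
import cv2,numpy as np,pickle
for n in ("top","scene"):
    s=manip.snapshot(n); cv2.imwrite(f"pics/{n}0.png",cv2.resize(s["frame"],(800,600),interpolation=cv2.INTER_CUBIC)); pickle.dump(s,open(f"{n}0.pkl","wb"))
    print(n,s["fx"],s["fy"],s["cx"],s["cy"],np.round(s["world_to_cam"],3).tolist(),[k for k in s])
print(manip.state())
E
```

```text
pics
top 437.4355719287339 437.4355719287339 247.39870607789857 195.53998207521005 [[0.026, -1.0, 0.003, -69.614], [0.993, 0.026, 0.117, -606.551], [-0.117, -0.0, 0.993, -1170.486], [0.0, 0.0, 0.0, 1.0]] ['frame', 'z_map', 'fx', 'fy', 'cx', 'cy', 'world_to_cam']
scene 383.6454309476091 383.6454309476091 243.69345912148023 191.11363790993235 [[-0.66, 0.751, 0.008, 446.791], [-0.518, -0.463, 0.719, 237.211], [0.544, 0.47, 0.695, -1373.439], [0.0, 0.0, 0.0, 1.0]] ['frame', 'z_map', 'fx', 'fy', 'cx', 'cy', 'world_to_cam']
{'t': 0.1, 'joints': array([ 6.97281633e+01,  1.49328435e+01, -7.97757868e+00,  6.71915128e+01,
       -1.63511058e-03,  9.00001499e+01]), 'joint_vel': array([-0.00144048, -0.06991114,  0.17640765,  0.04315249,  0.01712289,
       -0.05313497]), 'joint_efforts': array([ 5.87834820e-04, -4.06508267e+01,  2.54527527e+01,  1.00627061e-02,
        7.37360074e-05,  1.97633193e-05]), 'tcp_pos': array([181.70469877, 491.92966813, 247.54533187]), 'eef_rot': array([[-9.38058465e-01,  3.46476504e-01, -5.89642736e-04],
       [ 3.46477005e-01,  9.38056964e-01, -1.67878959e-03],
       [-2.85426731e-05, -1.77910043e-03, -9.99998417e-01]]), 'force': array([0.19467748, 0.70568698, 0.40987832]), 'moment': array([0.03647409, 0.04688235, 0.01195799]), 'grip_force': 0.0, 'width': 85.68075463620897}
```

View pics/top0.png

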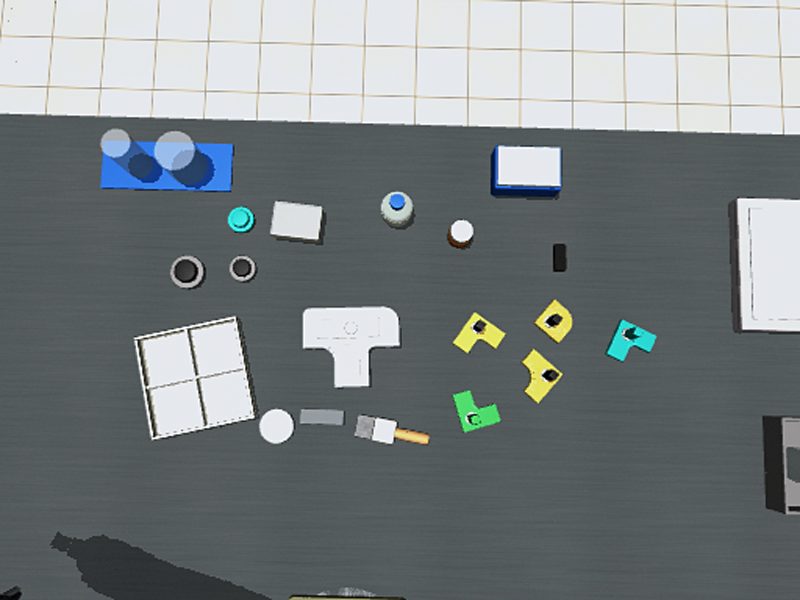

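View pics/scene0.png

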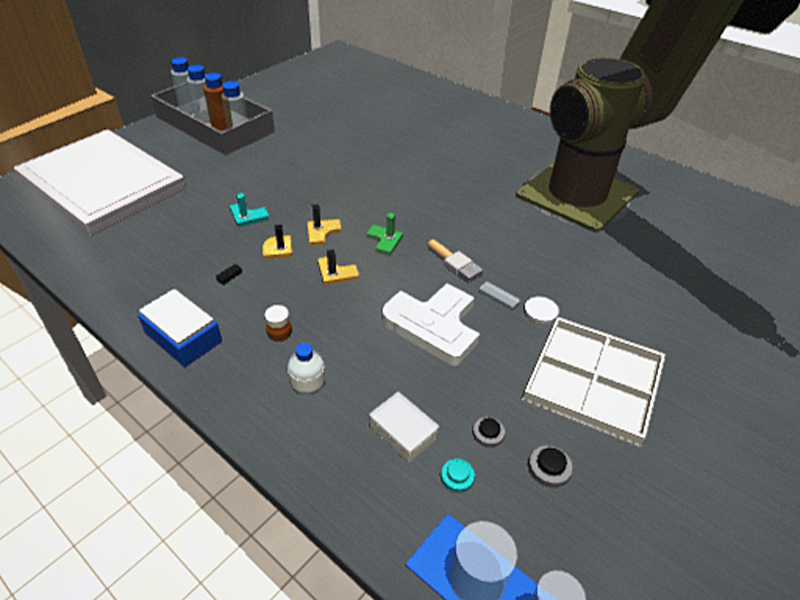

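The top view (800 px scale) shows these candidates:
- **Yellow leaves:** hollow with a sharp inner angle at (479,333), which looks like hollow_tight. Rounded square with a big radius at (554,320), which looks like round_broad. Hollow with a big arc at (541,376), which looks like hollow_broad. I see no round_tight.
- **Decoys:** the green L at (474,412) and the turquoise L at (630,340) are excluded by colour.
- **Buttons:** turquoise (240,219) is excluded. Of the two grey/black ones, (187,271) is large and (242,268) is small, so I take the small one.
- **Other parts:** the crate is at (195,378) and the fragment at (350,345).

Next I'll get coarse positions and closer wrist views.

```bash
cat > h.py <<'E'
from bench import manip
import cv2,numpy as np
def w(s,uv,z):
    "pixels (N,2) -> world xy on plane z"
    uv=np.atleast_2d(uv).astype(float); M=s["world_to_cam"]; R=M[:3,:3]; c=-R.T@M[:3,3]
    d=np.c_[(uv[:,0]-s["cx"])/s["fx"],-(uv[:,1]-s["cy"])/s["fy"],-np.ones(len(uv))]@R
    return (c+d*((z-c[2])/d[:,2])[:,None])[:,:2]
def proj(s,P):
    P=np.atleast_2d(P); M=s["world_to_cam"]; p=P@M[:3,:3].T+M[:3,3]
    return np.c_[s["cx"]+s["fx"]*p[:,0]/-p[:,2], s["cy"]-s["fy"]*p[:,1]/-p[:,2]]
def down(yaw):
    "tool pointing down, tool y (closing line) at yaw degrees from world x"
    a=np.radians(yaw); y=np.array([np.cos(a),np.sin(a),0]); z=np.array([0,0,-1.]); return np.c_[np.cross(y,z),y,z]
def blobs(mask,amin):
    mask=cv2.morphologyEx(mask.astype(np.uint8)*255,cv2.MORPH_CLOSE,np.ones((3,3)))
    return [c for c in cv2.findContours(mask,cv2.RETR_EXTERNAL,cv2.CHAIN_APPROX_NONE)[0] if cv2.contourArea(c)>amin]
def yellow(s):
    h=cv2.cvtColor(s["frame"],cv2.COLOR_BGR2HSV); return (h[...,0]>18)&(h[...,0]<36)&(h[...,1]>110)&(h[...,2]>90)
E
python3 - <<'E'
from h import *
import pickle
s=pickle.load(open("top0.pkl","rb"))
k=1/1.5625
for n,u,z in [("hb post",(548,376),64),("ht post",(479,327),64),("rb post",(554,320),64),("frag bar FL",(303,308),25),("FR",(400,308),25),("stem end",(352,387),25),("crate",(195,378),26),("shut",(242,268),20),("shutbig",(187,271),20)]:
    print(n,w(s,np.array(u)*k,z).round())
manip.reach([460,60,380],down(90))
for n,p in [("a",[430,0,330]),("b",[430,-240,330]),("c",[480,200,330])]:
    manip.reach(p,down(90)); s=manip.snapshot("wrist"); pickle.dump(s,open(f"w{n}.pkl","wb")); cv2.imwrite(f"pics/w{n}.png",s["frame"]); M=s["world_to_cam"];print(n,(-M[:3,:3].T@M[:3,3]).round(),M[2,:3].round(3),s["fx"],manip.state()["t"])
a=[cv2.imread(f"pics/w{n}.png") for n in "abc"]
cv2.imwrite("pics/wabc.png",cv2.resize(np.vstack([np.hstack(a[:2]),np.hstack([a[2],a[2]*0])]),(800,600),interpolation=cv2.INTER_AREA))
E
```

```text
hb post [[ 491. -332.]]
ht post [[ 572. -213.]]
rb post [[ 587. -342.]]
frag bar FL [[601.  95.]]
FR [[606. -78.]]
stem end [[464.   3.]]
crate [[472. 279.]]
shut [[671. 208.]]
shutbig [[663. 307.]]
a [359.  -1. 455.] [-0.276 -0.     0.961] 329.6779336832667 2.4917
b [ 360. -240.  456.] [-0.277 -0.001  0.961] 329.6779336832667 3.4917
c [410. 198. 456.] [-0.277  0.001  0.961] 329.6779336832667 5.1667
```

View pics/wabc.png

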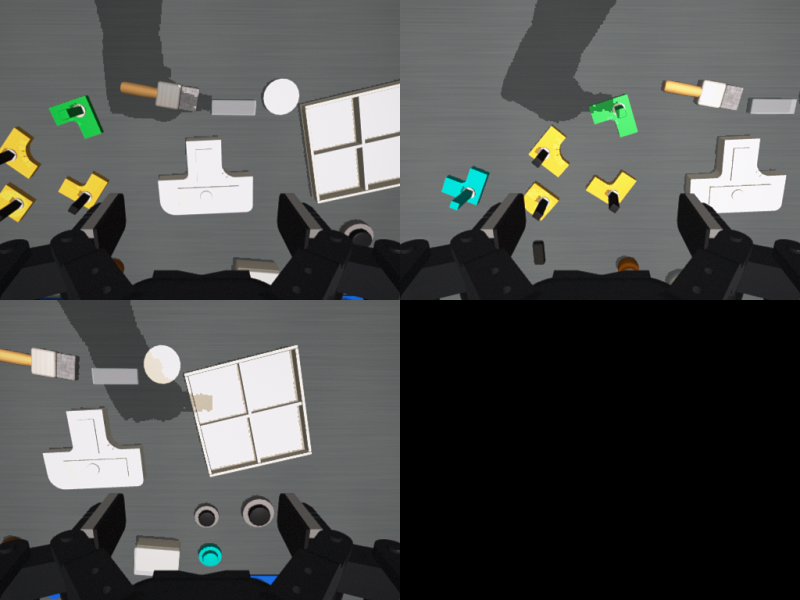

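The wrist views confirm three yellow leaves, and the smaller grey/black button is at (206,515) in the third tile, next to the bigger one at (257,512). Now I'll fit the leaf poses and take a centred close view of the fragment.

```bash
cat >> h.py <<'E'
MID=dict(hollow_broad=(-14,14),hollow_tight=(-14,-14),round_broad=(8,-8),round_tight=(8,8))
def rot(a): a=np.radians(a); return np.array([[np.cos(a),-np.sin(a)],[np.sin(a),np.cos(a)]])
def leafpose(s,name,near,z=12,amin=300):
    "outline fit: origin xy, yaw; near = rough post position"
    cs=[w(s,c[:,0],z) for c in blobs(yellow(s),amin)]
    P=min(cs,key=lambda c:np.linalg.norm((c.min(0)+c.max(0))/2-near))
    m=np.array(MID[name]); c=cv2.moments(P.astype(np.float32)[:,None]); c=np.array([c["m10"],c["m01"]])/c["m00"]
    d=c-near; y0=np.degrees(np.arctan2(d[1],d[0])-np.arctan2(m[1],m[0]))
    f=lambda a:np.prod(np.ptp(P@rot(a),axis=0))
    a=min(np.arange(y0-22,y0+22,.25),key=f); Q=P@rot(a)
    return rot(a)@((Q.min(0)+Q.max(0))/2-m),(a+180)%360-180,np.ptp(Q,axis=0)
E
python3 - <<'E'
from h import *
import pickle
rough=dict(hollow_broad=(491,-332),hollow_tight=(572,-213),round_broad=(587,-342))
for f in ("top0","wb"):
    s=pickle.load(open(f+".pkl","rb"))
    for n,p in rough.items(): o,a,e=leafpose(s,n,np.array(p)); print(f,n,o.round(1),round(a,1),e.round(1))
manip.reach([504,7,230],down(90)); s=manip.snapshot("wrist"); pickle.dump(s,open("wf.pkl","wb")); cv2.imwrite("pics/wf.png",cv2.resize(s["frame"],(800,600)))
print(manip.state()["tcp_pos"])
E
```

```text
top0 hollow_broad [ 480.  -347.8] -86.7 [68.5 91.5]
top0 hollow_tight [ 577.8 -214.8] -29.6 [69.3 71.8]
top0 round_broad [ 591.  -346.3] -39.9 [56.4 56.9]
wb hollow_broad [ 491.3 -343.1] -40.4 [70.2 68.9]
wb hollow_tight [ 573.  -218.6] -33.9 [70.6 70. ]
wb round_broad [ 586.2 -347.9] -39.4 [61.1 57.1]
[504.851146     7.74113653 230.95295295]
```

View pics/wf.png

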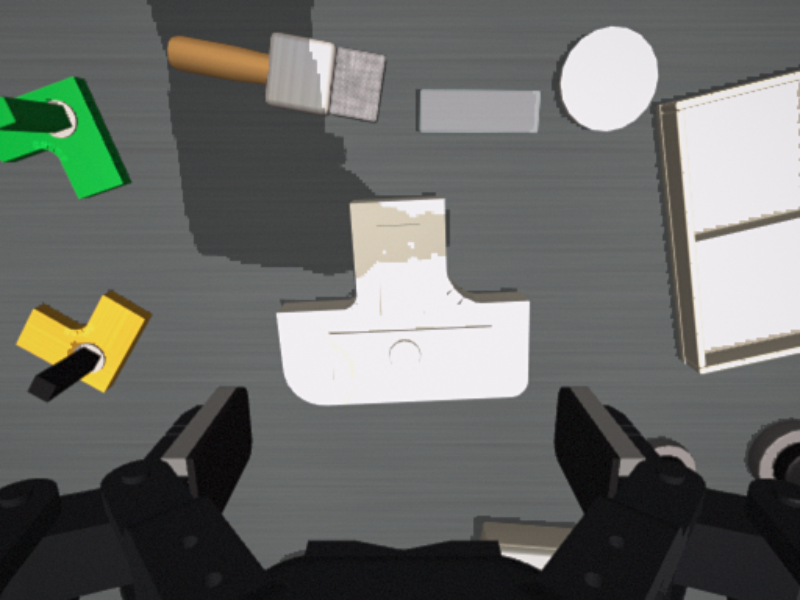

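This shows the fragment clearly: far edge at row ~403, ends at columns 278 and 528, r28 fillet on the right of the stem at (470,290), r28 outer corner at (300,385). Next I'll fit its straight edges, find the crate and button, and take a closer leaf view on the way.

```bash
cat > fr.py <<'E'
from h import *
import pickle
from scipy.optimize import least_squares
def fit(f,p0=(535,7,0)):
    s=pickle.load(open(f,"rb")); g=cv2.cvtColor(s["frame"],cv2.COLOR_BGR2HSV)[...,2]
    c=[c for c in blobs(g>145,1500) if cv2.pointPolygonTest(c,tuple(map(float,proj(s,[535,7,25])[0])),False)>0][0]
    P=w(s,c[:,0],25)
    # edges: (axis, value, other-range)
    E=[(0,70,(-52,68)),(1,85,(5,53)),(1,-85,(5,37)),(0,0,(64,80)),(0,0,(-80,-47)),(1,30,(-65,-33)),(1,-30,(-65,-17)),(0,-70,(-25,25))]
    p=np.array(p0,float)
    for it in range(6):
        tol=15 if it<2 else 4
        Q=(P-p[:2])@rot(p[2]); sel=[(abs(Q[:,a]-v)<tol)&(Q[:,1-a]>r[0])&(Q[:,1-a]<r[1]) for a,v,r in E]
        fun=lambda q:np.concatenate([(((P[k]-q[:2])@rot(q[2]))[:,a]-v) for k,(a,v,r) in zip(sel,E)])
        p=least_squares(fun,p,loss="soft_l1").x
    Q=(P-p[:2])@rot(p[2])
    return p,[(round(float(np.median(Q[k,a]-v)),1),int(k.sum())) for k,(a,v,r) in zip(sel,E)]
E
python3 - <<'E'
from fr import *
for f in ("wf.pkl","wa.pkl","top0.pkl"): print(f,*fit(f))
# crate & buttons
for f in ("wc","top0"):
    s=pickle.load(open(f+".pkl","rb")); hsv=cv2.cvtColor(s["frame"],cv2.COLOR_BGR2HSV); g=hsv[...,2]
    t=tuple(map(float,proj(s,[472,279,15])[0]))
    c=[c for c in blobs(g>120,1500) if cv2.pointPolygonTest(cv2.convexHull(c),t,False)>0]
    for k in c: print(f,"crate",cv2.minAreaRect(w(s,k[:,0],26).astype(np.float32)))
    for k in blobs((g<60)&(hsv[...,1]<90),60):
        q=w(s,k[:,0],20).astype(np.float32); (x,y),r=cv2.minEnclosingCircle(q)
        if 640<x<700 and 170<y<340: print(f,"btn",x,y,2*r)
# depth of button tops
s=pickle.load(open("wc.pkl","rb"));M=s["world_to_cam"]
for p in ((671,208,20),(663,307,20)):
    u,v=proj(s,p)[0].round().astype(int); d=s["z_map"][v,u]; X=np.array([(u-s["cx"])/s["fx"]*d,-(v-s["cy"])/s["fy"]*d,-d]); print("depth pt",(M[:3,:3].T@(X-M[:3,3])).round(1))
E
```

```text
wf.pkl [532.96108195   5.85548165   2.83291209] [(-0.1, 108), (-0.1, 42), (0.0, 28), (0.2, 15), (0.2, 31), (-0.4, 32), (0.3, 47), (0.1, 50)]
wa.pkl [533.02899821   5.94963674   2.81085315] [(-0.2, 83), (-0.1, 31), (0.0, 20), (0.2, 11), (0.2, 23), (-0.1, 22), (0.2, 33), (0.1, 37)]
top0.pkl [535.2717102    7.84767837   2.68708745] [(-0.8, 43), (-1.0, 17), (0.2, 12), (0.4, 6), (0.5, 12), (-0.5, 12), (1.7, 18), (0.5, 18)]
wc crate ((471.919921875, 280.0675048828125), (183.38055419921875, 184.04066467285156), 13.660978317260742)
wc btn 667.8646240234375 206.76922607421875 33.87646484375
wc btn 661.5562133789062 306.591796875 44.673675537109375
wc btn 644.0611572265625 298.920166015625 55.567928314208984
top0 crate ((474.5785827636719, 282.9811706542969), (182.93505859375, 183.20321655273438), 13.659930229187012)
top0 btn 663.7830200195312 309.4976806640625 41.97731018066406
top0 btn 671.2490234375 205.02032470703125 51.657386779785156
depth pt [669.5 207.5  23. ]
depth pt [658.4 304.9  27.8]
```

```bash
cat > act.py <<'E'
from h import *
FR=(533.0,5.9,2.82)
HOME=dict(hollow_tight=(82,97),hollow_broad=(82,-97),round_broad=(-36,66))
IN=dict(hollow_tight=(-1,-1),hollow_broad=(-1,1),round_broad=(1,-1))   # pushing direction, fragment axes
T0=51
def yawfor(xy,z,yaw,prefer=None):
    c=[]
    for k in range(-2,4):
        q=manip.ik([*xy,z],down(yaw+90*k))
        if q is not None and abs(q[5])<170: c.append((abs(q[5]-90*0-manip.state()["joints"][5]),k))
    return yaw+90*min(c)[1]
def look(xy,name,tag,save=None):
    manip.reach([xy[0]-30,xy[1],220],down(90)); s=manip.snapshot("wrist")
    if save: cv2.imwrite(save,s["frame"])
    r=leafpose(s,name,np.array(xy),amin=800); print(tag,name,r[0].round(1),round(r[1],1),r[2].round(1)); return r
def grasp(o,yaw,z=T0):
    "centre on the post both ways; returns tool yaw - leaf yaw"
    ty=yawfor(o,z,yaw)
    alt=[a for a in (ty+90,ty-90) if (q:=manip.ik([*o,z],down(a))) is not None and abs(q[5])<170][0]
    manip.gripper_to(60); manip.reach([*o,z+80],down(ty)); manip.servo_line([*o,z],v=120)
    manip.gripper_to(0,20); print("w",manip.state()["width"]); manip.gripper_to(45)
    manip.reach([*o,z],down(alt)); manip.gripper_to(0,40); st=manip.state(); print("w",st["width"],"grip",st["grip_force"])
    manip.servo_line([*o,z+100],v=150); return alt-yaw
def force(): 
    manip.dwell(.08); return np.mean([manip.state()["force"] for _ in range(3)],axis=0)
def push(p,d,f0,lim,maxd,step=.5,v=20):
    "steps along unit d until opposing force > lim; returns position"
    p=np.array(p,float)
    for i in range(int(maxd/step)):
        p[:2]+=d*step; manip.servo_line(p,v=v)
        f=-(force()-f0)[:2]@d
        if f>lim: return p,f
    print("NO CONTACT",f); return p,None
E
python3 - <<'E'
from act import *
r=look((575,-216),"hollow_tight","near","pics/ht1.png")
off=grasp(r[0],r[1]); st=manip.state(); print(off,st["t"],st["force"],st["joints"].round())
s=manip.snapshot("wrist"); cv2.imwrite("pics/ht2.png",s["frame"])
a=[cv2.imread(f"pics/ht{i}.png") for i in (1,2)]; cv2.imwrite("pics/ht12.png",cv2.resize(np.hstack(a),(800,300)))
open("off.txt","w").write(str(off))
E
```

```text
near hollow_tight [ 573.8 -218.3] -33.7 [69.1 68.5]
w 13.693151974574027
w 13.221568285360892 grip 39.29959058761597
180.0 12.35 [ 0.15364349  0.12534995 -1.71486723] [-21.  27.  -5.  58.  -0. -77.]
```

View pics/ht12.png

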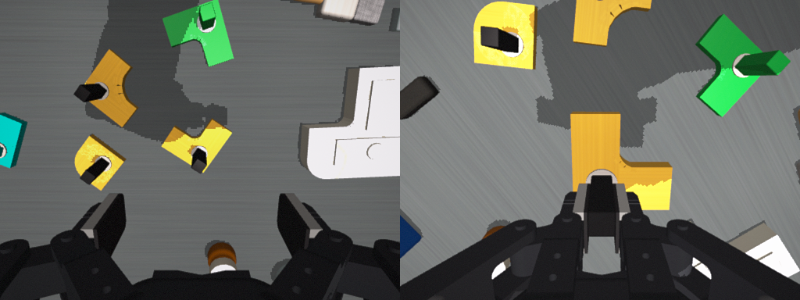

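The held leaf has the small inner radius at (622,163) in the right half, with the two other brass leaves beyond it, so it's hollow_tight. I'm placing it at the far left corner, feeling for both faces.

```bash
cat >> act.py <<'E'
def fit_home(name,off,z=T0+.4,gap=8,lim=5):
    R=rot(FR[2]); c=np.array(FR[:2]); h=c+R@HOME[name]; i=np.array(IN[name],float)
    dx,dy=R@[i[0],0],R@[0,i[1]]; D=down(FR[2]+off); p=h-gap*(dx+dy)
    manip.reach([*p,150],D); manip.servo_line([*p,z+12],v=120); f0=force(); manip.servo_line([*p,z],v=40); print("floor",(force()-f0).round(1)); f0=force()
    p=np.array([*p,z])
    p[:2]+=dx*(gap-4); p[:2]+=dy*(gap-4); manip.servo_line(p,v=60)
    p,fx=push(p,dx,f0,lim,10); p[:2]-=dx*.7; manip.servo_line(p,v=20)
    p,fy=push(p,dy,f0,lim,10)
    p,fx2=push(p,dx,f0,lim,4,.25); f=force()-f0
    print(name,"contact",fx,fy,fx2,"local",(R.T@(p[:2]-c)-HOME[name]).round(2),"yaw ok, f local",(R.T@f[:2]).round(1),"t",manip.state()["t"])
    return p
def release(p):
    manip.gripper_to(45); manip.servo_line([p[0],p[1],p[2]+90],v=150)
E
python3 - <<'E'
from act import *
p=fit_home("hollow_tight",180.0)
print(manip.state()["tcp_pos"],manip.state()["moment"].round(2))
E
```

```text
floor [-1.6  0.5  0.1]
hollow_tight contact 6.686708194886827 5.817872410076065 5.680659563570685 local [-1.55 -2.5 ] yaw ok, f local [5.7 5.1] t 24.5
[609.73372543 107.03504509  52.18099509] [ 1.47 -1.13 -0.01]
```

```bash
cat >> act.py <<'E'
def settle(p):
    a=manip.state()["tcp_pos"]; p=np.array(p,float); p[:2]+= .7*(a[:2]-p[:2]); manip.servo_line(p,v=20); release(p)
E
python3 - <<'E'
from act import *
st=manip.state()
R=rot(FR[2]); p=np.r_[np.array(FR[:2])+R@(np.array(HOME["hollow_tight"])+[-1.55,-2.5]),T0+.4]
settle(p)
manip.reach([570,0,300],down(90)); manip.dwell(.2)
s=manip.snapshot("wrist"); cv2.imwrite("pics/p1.png",s["frame"])
print(leafpose(s,"hollow_tight",R@HOME["hollow_tight"]+FR[:2]),R@HOME["hollow_tight"]+FR[:2])
cv2.imwrite("pics/p1.png",cv2.resize(s["frame"][60:330,150:420],(600,600)))
r=look((490,-340),"hollow_broad","near","pics/hb1.png")
off=grasp(r[0],r[1]); print(off)
p=fit_home("hollow_broad",off); print(manip.state()["tcp_pos"]-[*(R@HOME["hollow_broad"]+FR[:2]),0])
settle(p)
manip.reach([570,0,300],down(90)); manip.dwell(.2)
s=manip.snapshot("wrist"); cv2.imwrite("pics/p2.png",cv2.resize(s["frame"],(800,600)))
E
```

```text
(array([609.2966048 , 106.39046324]), np.float64(2.845935389992519), array([69.60586022, 68.83414464])) [610.12845368 106.8168055 ]
near hollow_broad [ 491.2 -343.6] -40.6 [69.  69.3]
w 13.716926816309112
w 13.012773618981626 grip 40.49766540527344
180.0
floor [-0.6  0.1  0.4]
hollow_broad contact 5.579629101679493 5.844433297662652 5.451803279146303 local [-2.05  3.5 ] yaw ok, f local [ 5.3 -5.7] t 47.4583
[-0.79296064  1.18072878 52.06529762]
```

View pics/p2.png

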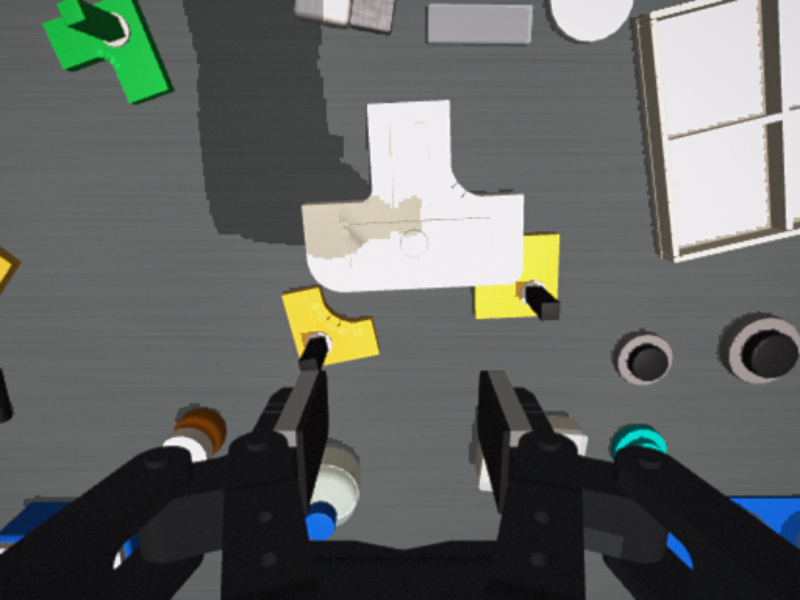

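The hollow_tight fits at (515,275). The hollow_broad has shifted to (330,325), a few cm off its corner and rotated, which looks like the knock. I'll re-seat it and check again.

```bash
python3 - <<'E'
from act import *
R=rot(FR[2])
s=manip.snapshot("wrist"); near=w(s,np.array([318,345])/1.5625,14)[0]; print(near)
r=leafpose(s,"hollow_broad",near,amin=800); print(r)
off=grasp(r[0],r[1]); print(off)
p=fit_home("hollow_broad",off); print(manip.state()["tcp_pos"]-[*(R@HOME["hollow_broad"]+FR[:2]),0])
settle(p)
manip.reach([570,0,300],down(90)); manip.dwell(.2)
s=manip.snapshot("wrist"); h=R@HOME["hollow_broad"]+FR[:2]
print(leafpose(s,"hollow_broad",h),h)
r=look((587,-347),"round_broad","near","pics/rb1.png")
off=grasp(r[0],r[1]); print(off)
p=fit_home("round_broad",off); print(manip.state()["tcp_pos"]-[*(R@HOME["round_broad"]+FR[:2]),0])
settle(p)
manip.reach([570,0,300],down(90)); manip.dwell(.2)
s=manip.snapshot("wrist"); cv2.imwrite("pics/p3.png",cv2.resize(s["frame"][30:330,100:500],(800,600),interpolation=cv2.INTER_CUBIC))
for n in HOME: h=R@HOME[n]+FR[:2]; r=leafpose(s,n,h,amin=800); print(n,r[0]-h,r[1],r[2])
E
```

```text
[655.91142896 -73.10305043]
(array([653.85046914, -72.51674178]), np.float64(12.05714850258991), array([69.6842906 , 69.47888515]))
w 13.165085191627348
w 13.298772509220965 grip 39.47404325008392
180.0
floor [-0.9  0.1  0.4]
hollow_broad contact 5.306800858398684 6.677078481235117 5.446233770581271 local [-1.8  4.5] yaw ok, f local [ 6.2 -5.5] t 68.8917
[-0.75165342  1.50079441 52.03452346]
(array([618.86850295, -87.19259648]), np.float64(2.4694160925587596), array([69.09843385, 69.20497313])) [619.67294637 -86.94826529]
near round_broad [ 587.6 -349.2] -40.2 [57.6 57.2]
w 13.913468052371845
w 13.302010193210913 grip 39.32390034198761
180.0
floor [-0.3 -0.2  1.7]
round_broad contact 6.534794022363492 6.1773847394194314 6.785882365792783 local [ 1.05 -1.5 ] yaw ok, f local [-6.7  5.9] t 90.2583
[ 0.07740302  0.47719357 51.36486792]
hollow_tight [-0.84436095 -0.44020234] 2.8359714084537586 [69.58060475 68.9007424 ]
hollow_broad [-0.62049232 -0.21909137] 2.5620312993937944 [68.84508874 69.16653385]
round_broad [-0.55815569  0.39969464] 3.5180249852309373 [56.36674252 54.23817791]
```

View pics/p3.png

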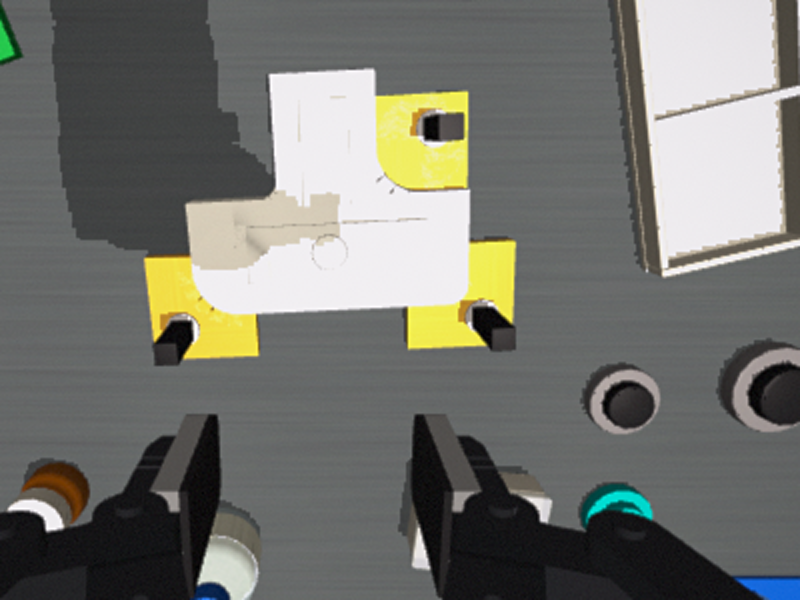

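All three leaves sit at their corners: round_broad (422,140), hollow_broad (200,305), hollow_tight (465,295). The button choices are small black at (630,400) and larger black at (780,390), plus a turquoise one. I'll check outer edge angles and take an enlarged crop of the button.

```bash
python3 - <<'E'
from act import *
R=rot(FR[2]); S=[]
for n in HOME:
    h=R@HOME[n]+FR[:2]; manip.reach([h[0]-25,h[1],190],down(90)); manip.dwell(.15); s=manip.snapshot("wrist")
    P=min((w(s,c[:,0],12) for c in blobs(yellow(s),800)),key=lambda c:np.linalg.norm(c.mean(0)-h)); Q=(P-h)@rot(FR[2])
    m=np.array(MID[n]); 
    for a in (0,1):
        e=-20*np.sign(m[a]); k=(abs(Q[:,a]-e)<4)&(abs(Q[:,1-a]-m[1-a])<22); q=Q[k]
        b=np.polyfit(q[:,1-a],q[:,a],1); res=q[:,a]-np.polyval(b,q[:,1-a]); g=abs(res)<.8; b=np.polyfit(q[g,1-a],q[g,a],1)
        print(n,"axis",a,"outer edge err",round(np.polyval(b,m[1-a])-e,2),"slope deg",round(np.degrees(np.arctan(b[0])),2),g.sum(),k.sum())
    u,v=proj(s,[*h,20])[0].astype(int); S.append(cv2.resize(s["frame"][max(0,v-65):v+65,u-65:u+65],(400,300)if 0 else (266,266),interpolation=cv2.INTER_CUBIC))
manip.reach([640,207,190],down(90)); s=manip.snapshot("wrist"); u,v=proj(s,[669,207,20])[0].astype(int); S2=cv2.resize(s["frame"][v-75:v+75,u-140:u+140],(798,330))
cv2.imwrite("pics/z.png",np.vstack([np.hstack(S),S2]))
hsv=cv2.cvtColor(s["frame"],cv2.COLOR_BGR2HSV)
for k in blobs((hsv[...,2]<60)&(hsv[...,1]<90),200):
    (x,y),r=cv2.minEnclosingCircle(w(s,k[:,0],23).astype(np.float32))
    if 640<x<700 and 170<y<340: print("btn",x,y,2*r)
print(manip.state()["t"])
E
```

```text
hollow_tight axis 0 outer edge err -0.82 slope deg -2.08 29 34
hollow_tight axis 1 outer edge err -0.4 slope deg 0.04 45 45
hollow_broad axis 0 outer edge err -0.71 slope deg 0.29 30 33
hollow_broad axis 1 outer edge err -0.12 slope deg -1.02 44 44
round_broad axis 0 outer edge err -1.64 slope deg -0.51 43 47
round_broad axis 1 outer edge err -0.27 slope deg 0.32 43 43
btn 667.9390258789062 207.71701049804688 31.965635299682617
btn 659.84375 306.5843505859375 43.68090057373047
97.0583
```

View pics/z.png

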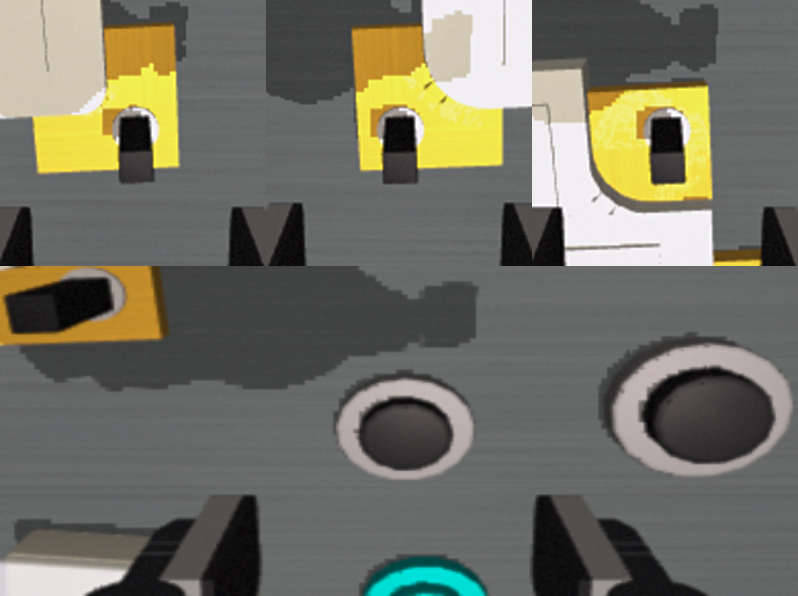

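The crop confirms the small grey/black button: 32 mm diameter at (668,207.7), against 44 mm for its neighbour. hollow_broad may be off by up to a degree in yaw, because the leaf slipped in the pads during the push. I'll re-square it in place with a firmer grip, and then press the button.

```bash
python3 - <<'E'
from act import *
R=rot(FR[2]); n="hollow_broad"; c=np.array(FR[:2]); h=c+R@HOME[n]+[-.3,.2]; D=down(FR[2]+180); z=T0+.4
dx,dy=R@[-1,0],R@[0,1]
manip.gripper_to(45); manip.reach([*h,140],D); manip.servo_line([*h,z],v=100); manip.gripper_to(0,100)
p=np.array([*h,z]); p[:2]-=2.5*(dx+dy); manip.servo_line(p,v=30)
f0=force(); a0=manip.state(); 
p,f1=push(p,dx,f0,3,8); p[:2]-=dx*.7; manip.servo_line(p,v=20)
p,f2=push(p,dy,f0,3,8); p,f3=push(p,dx,f0,3,4,.25); st=manip.state()
print(f1,f2,f3,"act local",(R.T@(st["tcp_pos"][:2]-c)-HOME[n]).round(2),"tool yaw",np.degrees(np.arctan2(st["eef_rot"][1,1],st["eef_rot"][0,1])))
settle(p)
manip.reach([h[0]-25,h[1]+60,230],down(90)); manip.dwell(.1); s=manip.snapshot("wrist")
r=leafpose(s,n,h,amin=800); print(r[0]-h,r[1],manip.state()["t"])
manip.reach([570,0,300],down(90)); s=manip.snapshot("wrist")
for n in HOME: h=R@HOME[n]+FR[:2]; r=leafpose(s,n,h,amin=800); print(n,r[0]-h,r[1],r[2])
E
```

```text
3.5047047080786915 3.5908304234587014 3.1710742616085286 act local [ 1.89 -1.57] tool yaw -177.2009503176861
[ 1.91518217 -2.12296273] 2.9230425662949244 106.85
hollow_tight [-1.02606956 -0.40047366] 2.764586907136959 [69.63237835 68.53388776]
hollow_broad [ 1.15185183 -1.78708814] 2.9355309736820345 [69.69070506 69.20676603]
round_broad [-0.56263572  0.78079157] 2.3647278380250327 [56.02342917 54.75169066]
```

The 3 N threshold tripped on bench friction, leaving the leaf 1.9 mm short. I'll repeat with the leaf lifted slightly off the bench.

```bash
python3 - <<'E'
from act import *
R=rot(FR[2]); n="hollow_broad"; c=np.array(FR[:2]); h=c+R@(np.array(HOME[n])+[1.6,-1.6]); D=down(FR[2]+180); z=T0
dx,dy=R@[-1,0],R@[0,1]
manip.gripper_to(45); manip.reach([*h,140],D); manip.servo_line([*h,z],v=100); manip.gripper_to(0,100)
p=np.array([*h,z+2]); manip.servo_line(p,v=30); f0=force()
p,f1=push(p,dx,f0,5,8); p[:2]-=dx*.7; manip.servo_line(p,v=20)
p,f2=push(p,dy,f0,5,8); p,f3=push(p,dx,f0,5,4,.25); st=manip.state()
print(f1,f2,f3,"act local",(R.T@(st["tcp_pos"][:2]-c)-HOME[n]).round(2),st["tcp_pos"][2])
a=st["tcp_pos"]; p[:2]+=.5*(a[:2]-p[:2]); p[2]=z; manip.servo_line(p,v=20); settle(p)
manip.reach([570,0,300],down(90)); manip.dwell(.1); s=manip.snapshot("wrist")
for n in HOME: h=R@HOME[n]+FR[:2]; r=leafpose(s,n,h,amin=800); print(n,R.T@(r[0]-h),r[1],r[2])
print(manip.state()["t"])
cv2.imwrite("pics/p4.png",cv2.resize(s["frame"][60:240,130:370],(800,600),interpolation=cv2.INTER_CUBIC))
E
```

```text
5.148598817236393 5.075052897706304 5.579193831252208 act local [-0.67  0.64] 53.872653247053606
hollow_tight [-0.90105089 -0.55314203] 3.2031496662965537 [69.37978473 69.41125814]
hollow_broad [-0.70475373  0.06224398] 2.696340100115549 [68.98214127 69.26559112]
round_broad [-0.40035835  0.70885949] 2.910600973386636 [56.33951337 54.63666426]
121.1583
```

View pics/p4.png

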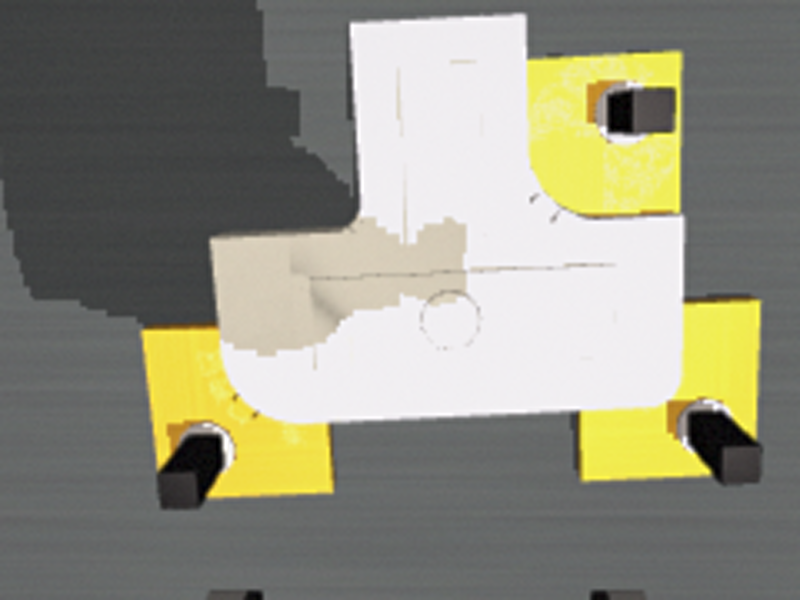

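All three are seated flush: yaws are within 0.4° and offsets match across the leaves. Now the button, and then filing.

```bash
python3 - <<'E'
from act import *
manip.gripper_to(0,40); b=np.array([668.3,207.6]); D=down(90)
manip.reach([*b,90],D); manip.servo_line([*b,50],v=100); f0=force(); z=48
while z>22:
    z-=1; manip.servo_line([*b,z],v=40); st=manip.state(); f=(st["force"]-f0)[2]
    print(round(z),round(st["tcp_pos"][2],1),round(f,1),end=" | ")
    if f>12: break
manip.dwell(.3); st=manip.state(); print("held",st["tcp_pos"][2],st["force"]-f0)
manip.servo_line([*b,100],v=150)
manip.reach([570,0,300],down(90)); s=manip.snapshot("wrist"); R=rot(FR[2])
for n in HOME: h=R@HOME[n]+FR[:2]; r=leafpose(s,n,h,amin=800); print(n,R.T@(r[0]-h),r[1],r[2])
print(manip.state()["t"])
E
```

```text
47 47.2 1.5 | 46 46.0 1.9 | 45 44.9 0.5 | 44 43.9 1.0 | 43 42.9 1.4 | 42 41.9 1.1 | 41 40.9 0.9 | 40 39.9 1.6 | 39 39.2 2.2 | 38 38.2 2.3 | 37 37.1 3.1 | 36 36.1 3.8 | 35 35.1 3.7 | 34 34.1 4.8 | 33 33.2 4.4 | 32 33.0 9.4 | 31 32.9 14.1 | held 32.89878366092726 [-2.65456615 -1.42406169 12.61639581]
hollow_tight [-0.82386763 -0.16908483] 2.7668884346841196 [69.68026752 68.36956926]
hollow_broad [-0.79399526  0.09286778] 2.771631701191012 [69.22232675 69.24013622]
round_broad [-0.38948133  0.85673653] 2.9685502420258274 [56.25271298 54.45642629]
129.85
```

The button travelled from ~39.5 to its hard stop at 33, the full 6 mm. The leaves were still home before and after the press. Filing them now.

```bash
python3 - <<'E'
from act import *
R=rot(FR[2]); CY=13.66; RC=rot(CY); C=np.array([472.0,280.3])
CELL=dict(round_broad=(-44.5,-44.5),hollow_tight=(44.5,-44.5),hollow_broad=(44.5,44.5))
for n in ("round_broad","hollow_tight","hollow_broad"):
    h=R@(np.array(HOME[n])+[-.4,.2])+FR[:2]; t=C+RC@(np.array(CELL[n])-MID[n])
    off=180
    if manip.ik([*t,120],down(CY+off)) is None: off=0
    manip.gripper_to(45); manip.reach([*h,150],down(FR[2]+off)); manip.servo_line([*h,T0],v=130); manip.gripper_to(0,60); w0=manip.state()["width"]
    manip.servo_line([*h,150],v=150); manip.reach([*t,150],down(CY+off)); manip.servo_line([*t,80],v=150)
    f0=force(); z=80
    manip.servo_line([*t,60],v=60); z=60
    while z>T0+3 and (force()-f0)[2]<4: z-=1; manip.servo_line([*t,z],v=40)
    print(n,"w",w0,"z",z,manip.state()["tcp_pos"],t,(force()-f0).round(1))
    manip.gripper_to(40); manip.servo_line([*t,150],v=150); print(manip.state()["t"])
    if n!="hollow_broad":
        pass
manip.reach([440,240,330],down(90)); manip.dwell(.2); s=manip.snapshot("wrist"); cv2.imwrite("pics/end.png",cv2.resize(s["frame"],(800,600)))
for n in CELL: t=C+RC@(np.array(CELL[n])-MID[n]); r=leafpose(s,n,t,z=17,amin=500); print(n,RC.T@(r[0]-t),r[1],r[2])
E
```

```text
round_broad w 13.234747279695604 z 56 [429.56786657 232.45098463  56.78948029] [429.60483646 232.43404019] [-1.7  0.2  6.6]
138.3417
hollow_tight w 12.87704353874023 z 56 [536.18559254 264.58574464  57.05129544] [536.04815679 264.47806548] [-1.7 -1.3  6.6]
146.1167
hollow_broad w 12.860758919077028 z 56 [521.72136801 323.81311725  57.00928724] [521.64240782 323.75263336] [-1.8 -0.7  6.4]
155.1833
round_broad [-0.64595722 -0.13481131] 13.79347043256493 [55.44280925 54.95957877]
hollow_tight [-0.86037532 -0.29403275] 13.699238663957118 [69.88185412 67.16717415]
hollow_broad [-0.96929332 -0.73280229] 13.629887453498498 [69.8523012  67.89143934]
```

View pics/end.png

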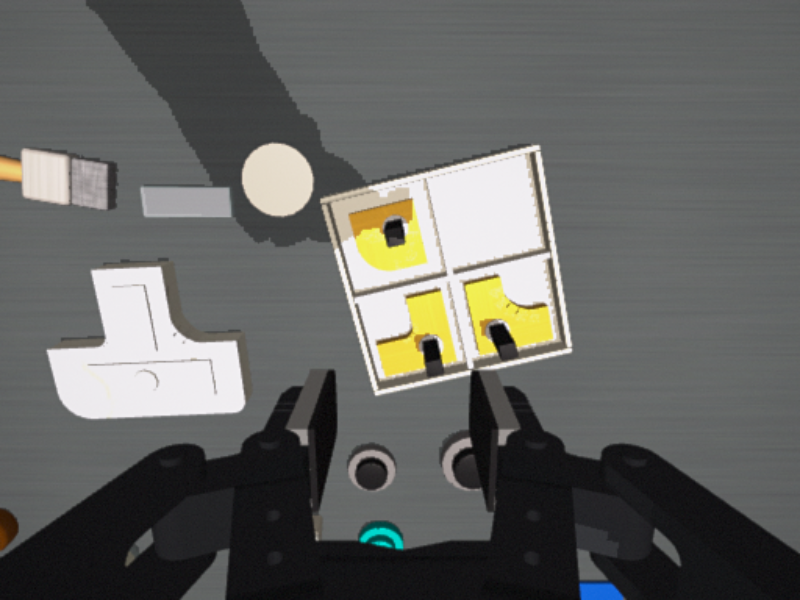

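All three leaves lie flat, one to a cell, at (395,235), (425,335) and (510,315), with posts upright and the bystanders where they were.

```bash
python3 -c "
from bench import manip
print(manip.sign_off())"
```

```text
the job is handed in; nothing more can be done
None
```

I fitted all three brass leaves on the bench (round_tight was absent) to their corners, pressed the shutter to its stop, filed the leaves one to a crate cell and handed the job in at about 156 s; no result came back.

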